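Latch the battery pack in the sloping charging dock

TASK

Charge the robot's battery: pick the loose battery pack off the bench and slide it nose first up into the sloping bay of the charging dock, past the sprung pawl in the bay's floor, until the pack is fully home and the pawl has sprung up again behind its tail and keeps it in. A first click, with the pack about half in, is only the safety catch. Let go of the pack and leave everything else on the bench where it is.

Things in the scene. Friction and masses are not known exactly. Their poses are not given: they have to be found in the camera images.
- pack: loose battery pack lying flat on the bench: grey and black block, 150 mm long (x), 62 mm wide (y), 34 mm high, 0.25 to 0.5 kg; origin at the centre of its underside, +x to the nose (brass contacts), +z up. Its plain sides can be pinched. The tail (-x end) has a black ridge on top, 12 mm long, its top 40 mm above the underside: too tall for the bay's roof, so the nose must go first
- pack_tail (a point): centre of the pack's flat upright tail face (the face to push on), 75 mm behind its middle and 17 mm above its underside
- pack_notch (a point): front wall of the safety notch, which is 12 mm deep, 28 mm wide, across the middle of the pack's underside from 4 mm ahead of its middle (this point) to 17 mm behind it; 79 mm ahead of the tail
- dock: charging dock fixed on the bench: grey wedge with a hood, 276 mm long (x), 112 mm wide, 238 mm high; origin on the bench right under the bay's mouth; +x level, the way the bay leads in. The hood overhangs the mouth: its front edge is at x = -13 mm, from 198 to 238 mm above the bench, and it slants back below that to the roof's edge; an upright hand does not fit behind a pack at the mouth
- bay: the dock's bay, a straight tunnel rising 25 degrees; origin on its floor at the middle of the mouth, 92 mm above the bench; +x up the slope into the bay, +y left, +z square to the floor. Side walls 65 mm apart from x = 0 on. In front of the mouth the floor goes on as an open deck, 76 mm wide, down to x = -95 mm. Fully home, the pack's tail is at x = -2 to +4 mm
- guide_ends (a point): floor point 27 mm in front of the mouth, between the front ends of the two flared guides (38 mm tall), which stand 80 mm apart inside, 92 mm outside, there and narrow to 65 mm at the mouth
- pawl_face (a point): top of the pawl's tooth when up: the tooth stands 7 mm above the middle of the floor, 16 mm wide, a ramp from 14 mm in front of the mouth up to its upright inner face 2 mm in front of it (this point). It catches the pack first by the notch, tail about 81 mm in front of the mouth (safety catch: it stays when let go), then behind the tail. Pushing past it takes about 4 to 10 N
- roof_edge (a point): middle of the front edge of the bay's roof, underside 37 mm above the floor, 32 mm inside the mouth; a raised lead-in lip stands before it from 15 mm inside the mouth. Deep inside, the pack meets a sprung plate 10 mm before home, which pushes it back on to the pawl with about 2 to 5 N, and hard end stops 155 mm inside the mouth
- pawl (a joint): the sprung pawl in the bay's floor: 0 = tooth fully up, about 0.16 rad = pressed flush with the floor; returns by itself
- logger: handheld data logger with a teal frame, 174 x 102 x 36 mm, lying flat on the bench, a bystander; origin at the centre of its underside
- servo: small servo, 20 x 54 x 42 mm, a bystander; origin at the centre of its underside
- gear_motor: small gear motor, 24 x 69 x 24 mm, a bystander; origin at the centre of its underside

How it is judged:
At the end, for the whole second after the job is handed in: the pack lies in the bay nose first with its tail face within -5 to +6 mm of the mouth along the slope and within 5 mm of the bay's centre line, in line with the bay to 0.08 rad, the pawl is up behind it (below 0.04 rad), and the pack is at rest and released (x of pack_tail in the frame of bay between -0.005 and 0.006 m and y of pack_tail in the frame of bay between -0.005 and 0.005 m and angle between the x axis of pack and the x axis of bay, either way round below 0.08 rad and value of joint pawl below 0.04 rad and linear speed of pack below 0.01 m/s); the robot touches nothing.
It fails at once if a bystander (data logger, servo, gear motor) was moved by more than 30 mm (distance of any of logger, servo, gear_motor from where it was at the start of the episode above 0.03 m).
It also fails if it takes over 70 s, if anything falls off the work surface, if the arm or the gripper's body presses on something with over 40 N, if the wrist force passes 120 N, or if a joint passes its speed limit or range.

ROBOT

A 7-joint arm with a two-finger parallel gripper is mounted at the origin on a cart in front of the work surface, level with it; the furniture and walls round the work are solid. World frame = base frame: x ahead of the robot, y to its left, z up, the work surface at z = 0. Lengths are in m, angles in rad, forces in N, time in s.
With the tool pointing down it reaches from about 0.4 to 0.9 m from the base axis. Payload 5.6 kg.
Tool frame: the origin (TCP) lies midway between the tips of the shut fingers; the grasp point (between the pads) lies 19 mm behind it; z points along the fingers, y is the line along which they close (so a half turn about z gives the same grasp; the last joint's range is limited). The gripper opens to 92 mm and grips with 3 to 60 N. Pads are 20 mm wide; open, the fingers measure 128 mm over their backs; the gripper's body (75 mm by 189 mm) begins 69 mm behind the grasp point.
Start: joints at [-1.294, 0.468, -0.012, 1.603, 0.006, 1.071, -0.056], TCP at [0.204, 0.617, 0.215] pointing down, gripper open.
Joint ranges: [-2.53, 2.53], [-0.31, 2.02], [-1.57, 1.55], [0.28, 2.44], [-1.29, 4.43], [0.15, 1.84], [-2.92, 2.92]. Speed limits (rad/s): [2.57, 2.57, 3.14, 3.14, 3.14, 3.14, 3.14].

INTERFACE

Orientations are given as [roll, pitch, yaw] about the fixed x, y, z axes, in that order (R = Rz(yaw) Ry(pitch) Rx(roll)).
In Python, from bench import r gives the robot as it stands.
- The arm moves only by the tool jog_arm, called after "Emit:" as a command line: name --argument value ..., lists and objects as JSON in quotes. Schema: {"type":"object","properties":{"ticks":{"type":"array","items":{"type":"array","items":{"type":"array","items":{"type":"number"},"minItems":6,"maxItems":6},"minItems":1,"maxItems":12},"minItems":1,"maxItems":1},"finger_gap":{"type":"number"},"grip_force":{"type":"number"},"only":{"type":"string"},"quiet":{"type":"boolean"},"lines":{"type":"string"}},"required":["ticks"],"additionalProperties":false}. ticks is a list that holds a single list of rows (three levels of brackets), with 1 to 12 rows, each of 6 numbers: dx, dy, dz in units of 25 mm, then a rotation vector rx, ry, rz in rad; each row is the pose to reach, as a shift and turn from the pose commanded when the call began, along the tool's axes at that moment; what a row does not reach only later rows make up. A row lasts 1/8 s, in which the tool goes at most 0.0625 m and 0.188 rad, less where a joint would pass 70% of its speed; a pose out of reach is approached as far as the arm can. finger_gap is the finger opening in m, set as the call begins (left out keeps the last). The fingers move at their own pace and stop on an object; grip_force is the grip in N (left out, the last holds). Time passes only in rows, so rows that do not move let the fingers close. The tool returns the time, the measured TCP pose, the force, the opening and the grip force at its end. only (a regular expression) keeps the lines of the reply that match it, lines (a string "A,B") keeps lines A to B, and quiet returns only ok. Input that does not fit is refused with a message, and nothing moves.
- r.observe(): the state, without advancing time (a new reading comes with each control period).
- r.read_camera(name): name is "scene" or "top"; returns the picture (480x640x3 uint8, red, green, blue); there is no depth.
- r.get_calibration(name): a dict with "fx", "fy", "cx", "cy" (pixels), "xyz" and "rotation" of the camera in the world. Camera axes: x right, y up, looking along -z (the intrinsics and any distortion apply to the point x, -y, -z); pixel columns grow to the right and rows downward; lengths in m; the calibration is good to about 2 mm. A picture is of the moment at which its call begins. get_calibration takes no time and is no camera call.
- r.sign_off(): hands the job in; it is judged then, once.
The state is a dict: "t": time; "joint_positions": joint angles; "qvel": joint speeds; "effort": joint torques, N m; "tool_pos": TCP position; "orientation": TCP orientation; "ft_force": force on the tool from outside, world axes, zero at the start; "moment": the same for the moment, N m; "opening": finger opening in m; "grip_force": force on a finger pad.
Only numpy, scipy, OpenCV 4.12 (cv2) and the standard library are available. Lean on these libraries where they do the work, as an engineer would, in place of code of your own. Each camera call takes 0.05 s, during which the arm holds its last target. There are 200 camera calls.

## Working session

There is one attempt and no reset: what is moved stays moved. The work goes in short steps, Python scripts to look and compute and a tool call to move; the robot and the scene stay as the last step left them, time stands still between calls to the robot, and variables do not carry over. Pictures are saved under pics/ and viewed, at most 10 in all, crops included, and the job is handed in when it is done.

```bash
ls; mkdir -p pics; python3 - <<'E'
from bench import r
import cv2
for n in ("scene","top"):
    cv2.imwrite(f"pics/{n}0.png",r.read_camera(n)[:,:,::-1]); print(n,r.get_calibration(n))
o=r.observe();print({k:o[k] for k in("t","tool_pos","orientation","ft_force","opening")})
E
```

```text
bench.py
pics
scene {'fx': 599.260308091512, 'fy': 599.260308091512, 'cx': 326.1182316782241, 'cy': 241.78812229104773, 'xyz': array([1.45493525, 0.43161122, 0.97506371]), 'rotation': array([ 0.84240429, -0.01075788,  2.0336826 ])}
top {'fx': 508.6150003398253, 'fy': 508.6150003398253, 'cx': 315.9024345497243, 'cy': 235.93487241859734, 'xyz': array([0.24798081, 0.07487048, 1.40834413]), 'rotation': array([ 0.22839604,  0.00426328, -1.72180768])}
{'t': 0.1, 'tool_pos': array([0.20424812, 0.61652319, 0.21373393]), 'orientation': array([-3.13998820e+00,  1.21788866e-04,  2.82176040e+00]), 'ft_force': array([-0.70725866, -0.11456694, -0.4642915 ]), 'opening': 0.09186180167000653}
```

View pics/scene0.png

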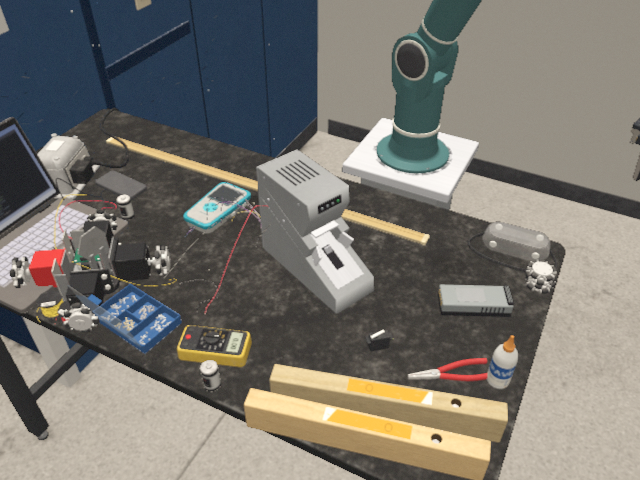

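View pics/top0.png

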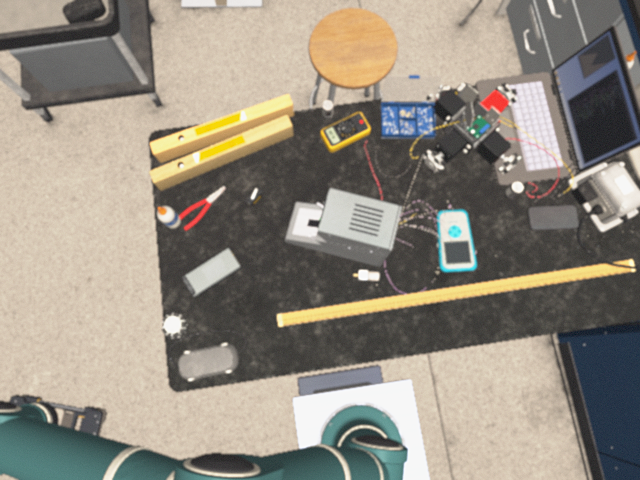

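The scene view shows the dock at about (315,230) with its mouth facing the lower right, and the pack at (475,298) with a dark ridge at its right end. In the top view the pack is at (212,272) and the dock at (345,225). I'll enlarge both.

```bash
cat > h.py <<'E'
import numpy as np,cv2
from scipy.spatial.transform import Rotation as R
from scipy.optimize import least_squares
from bench import r
def cam(n):
    c=r.get_calibration(n); return c,R.from_euler('xyz',c["rotation"]).as_matrix()
def proj(n,P):
    c,M=cam(n); q=(np.atleast_2d(P)-c["xyz"])@M
    return np.c_[c["cx"]+c["fx"]*q[:,0]/-q[:,2], c["cy"]-c["fy"]*q[:,1]/-q[:,2]]
def ray(n,uv,z):
    c,M=cam(n); d=M@np.array([(uv[0]-c["cx"])/c["fx"],-(uv[1]-c["cy"])/c["fy"],-1])
    return c["xyz"]+d*(z-c["xyz"][2])/d[2]
def crop(f,out,x,y,w,h,s):
    cv2.imwrite(out,cv2.resize(cv2.imread(f)[y:y+h,x:x+w],None,fx=s,fy=s,interpolation=cv2.INTER_CUBIC))
E
python3 - <<'E'
from h import *
print(ray("top",(212,272),.034),ray("scene",(475,290),.034))
a=cv2.imread("pics/scene0.png");b=cv2.imread("pics/top0.png")
f=lambda i,x,y,w,h,s:cv2.resize(i[y:y+h,x:x+w],None,fx=s,fy=s,interpolation=cv2.INTER_CUBIC)
# scene dock crop x240..380,y145..310 ; 
cv2.imwrite("pics/dock.png",np.hstack([f(a,250,145,130,165,3.5),]))
cv2.imwrite("pics/mix.png",np.vstack([f(a,430,275,100,45,7),f(b,170,240,100,60,4.5).copy() if 0 else cv2.copyMakeBorder(f(b,175,240,140,60,5),0,0,0,0,0)]))
E
```

```text
[0.50768297 0.32836979 0.034     ] [0.49926533 0.32743172 0.034     ]
```

View pics/dock.png

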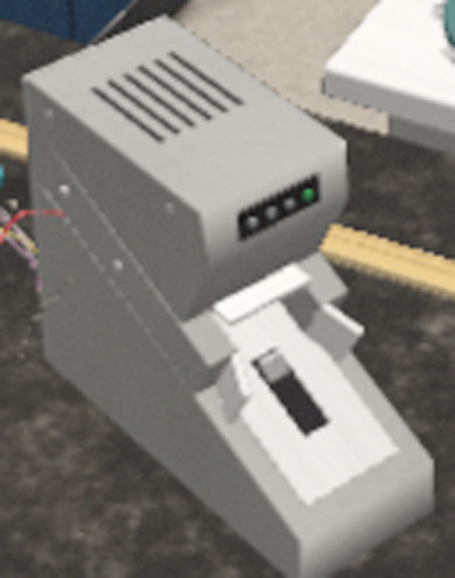

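```bash
python3 -c "
import cv2;a=cv2.imread('pics/mix.png');print(a.shape)"
```

```text
(615, 700, 3)
```
View pics/mix.png

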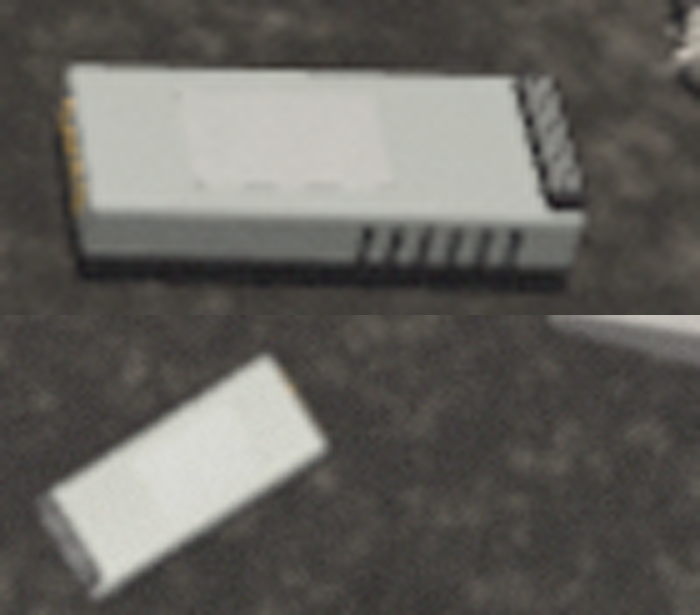

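The dock crop (scale 3.5, offset 250,145) shows the hood's top corners at (202,213), (345,142), (25,78) and (165,15). The deck's lower corners are at (308,503) and (397,448), and the pawl is at about (270,352). In the pack crops, the nose contacts are at the left in the scene view and the upper right in the top view, and the ridge is at the other end. Next is a top crop of the dock.

```bash
python3 - <<'E'
from h import *
crop("pics/top0.png","pics/dtop.png",280,180,130,90,6)
S=lambda u,v:(430+u/7,275+v/7); T=lambda u,v:(175+u/5,240+(v-315)/5)
L=.075;W=.031
obs=[("scene",S(70,66),(L,-W,.034)),("scene",S(88,212),(L,W,.034)),("scene",S(583,212),(-L,W,.034)),("scene",S(82,278),(L,W,0)),("scene",S(572,272),(-L,W,0)),
("top",T(328,445),(L,-W,.034)),("top",T(268,355),(L,W,.034)),("top",T(100,597),(-L,-W,.040)),("top",T(42,500),(-L,W,.04))]
def res(p):
    o=[]
    for n,uv,P in obs:
        c,s=np.cos(p[2]),np.sin(p[2]); X=(p[0]+c*P[0]-s*P[1],p[1]+s*P[0]+c*P[1],P[2])
        o.append(proj(n,X)[0]-uv)
    return np.array(o)
best=min((least_squares(lambda p:res(p).ravel(),(.5,.33,y)) for y in(-2.5,-1.5,0,1.5)),key=lambda s:s.cost)
print(best.x,best.cost);print(res(best.x).round(1))
E
```

```text
[ 0.50889413  0.33107506 -1.09821366] 11.907965034499174
[[-1.4 -1.3]
 [ 0.4 -1.2]
 [ 0.2 -1.2]
 [-0.9  0.1]
 [-1.7  0.9]
 [-0.5 -1. ]
 [-1.  -1. ]
 [-1.6  0.4]
 [-2.3  1.2]]
```

View pics/dtop.png

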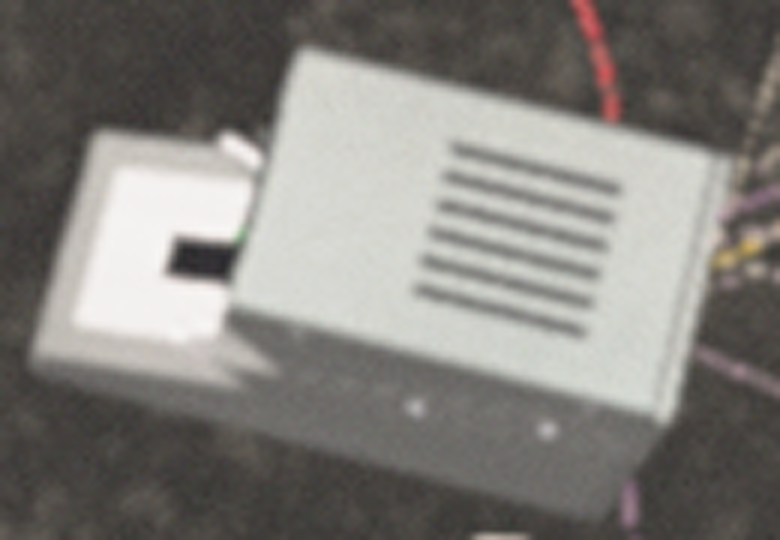

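The top crop (scale 6, offset 280,180) shows the hood corners at (300,50), (232,308), (725,155) and (665,420), and the white deck's lower corners at (110,165) and (75,328).

```bash
cat > fit.py <<'E'
from h import *
g=lambda x0,y0,s:(lambda u,v:(x0+(u+.5)/s-.5,y0+(v+.5)/s-.5))
def fit(obs,x0s):
    def res(p):
        c,s=np.cos(p[2]),np.sin(p[2])
        return np.array([proj(n,(p[0]+c*P[0]-s*P[1],p[1]+s*P[0]+c*P[1],P[2]))[0]-uv for n,uv,P in obs])
    b=min((least_squares(lambda p:res(p).ravel(),x,loss='soft_l1') for x in x0s),key=lambda s:s.cost)
    print(b.x,b.cost);print(res(b.x).round(1).tolist());return b.x
if __name__=="__main__":
    D=g(250,145,3.5);T=g(280,180,6)
    c,s=np.cos(np.radians(25)),np.sin(np.radians(25))
    B=lambda x,y,z:(x*c-z*s,y,.092+x*s+z*c)
    h=.056;X=-.013;Z=.238
    obs=[("scene",D(202,213),(X,h,Z)),("scene",D(345,142),(X,-h,Z)),("scene",D(308,503),B(-.095,.038,0)),("scene",D(397,448),B(-.095,-.038,0)),("scene",D(278,347),B(-.002,0,.007)),
    ("top",T(300,50),(X,h,Z)),("top",T(232,308),(X,-h,Z)),("top",T(110,165),B(-.095,.038,0)),("top",T(75,328),B(-.095,-.038,0))]
    fit(obs,[(.5,.1,-1.5)])
    S=g(430,275,7);U=g(175,177,5)
    L=.075;W=.031
    fit([("scene",S(70,66),(L,-W,.034)),("scene",S(88,212),(L,W,.034)),("scene",S(583,212),(-L,W,.034)),("scene",S(82,278),(L,W,0)),("scene",S(572,272),(-L,W,0)),
("top",U(328,445),(L,-W,.034)),("top",U(268,355),(L,W,.034)),("top",U(100,597),(-L,-W,.040)),("top",U(42,500),(-L,W,.04))],[(.5,.33,-1.1)])
E
python3 fit.py
```

```text
[ 5.76361924e-01  6.08489728e-04 -1.97903968e+00] 8.38174501071575
[[0.7, 0.4], [2.0, -0.6], [-0.7, -0.6], [0.1, -0.9], [-2.8, 0.7], [-1.0, -0.9], [-1.4, -0.3], [2.2, 1.1], [0.8, -0.3]]
[ 0.5092405   0.33074439 -1.10525761] 6.346909370617001
[[-1.1, -1.0], [0.5, -0.9], [0.4, -0.5], [-0.8, 0.4], [-1.5, 1.6], [0.0, -0.6], [-0.3, -0.6], [-1.2, 0.5], [-1.8, 1.2]]
```

```bash
cat > goal.py <<'E'
from h import *
def goal(p,Rm,hist=None):
    o=r.observe(); R0=R.from_euler('xyz',o["orientation"])
    d=R0.inv().apply(np.array(p)-o["tool_pos"]); w=(R0.inv()*Rm).as_rotvec()
    print("d",d.round(4),"w",w.round(3),"n",np.linalg.norm(d)/.0625,np.linalg.norm(w)/.188)
def down(yaw): return R.from_euler('xyz',[np.pi,0,yaw])
E
python3 - <<'E'
from fit import *; from goal import *
D=g(250,145,3.5);T=g(280,180,6)
for n,a,b in[("scene",D(202,213),D(25,78)),("scene",D(345,142),D(165,15)),("top",T(300,50),T(725,155)),("top",T(232,308),T(665,420))]:
    v=ray(n,b,.238)-ray(n,a,.238);print(np.arctan2(v[1],v[0]),np.linalg.norm(v),ray(n,a,.238))
goal((.4888,.3714,.10),down(2.036))
E
```

```text
-1.9764636351086011 0.17259919461379658 [ 0.63238117 -0.01156658  0.238     ]
-1.987974926805411 0.1745896777176451 [0.53387468 0.03188813 0.238     ]
-1.9773004249000428 0.17497256721197915 [ 0.63039083 -0.01169562  0.238     ]
-1.9829823374274445 0.17521568490671455 [0.52890513 0.03154666 0.238     ]
d [-0.3472 -0.143   0.114 ] w [-0.001  0.001  0.786] n 6.278660835387491 4.179584399217934
```

The rows are not in the units I measure in: shifts go in units of 25 mm. I convert before sending: -0.347 m is -13.88, -0.174 m is -6.96.

Emit:
jog_arm --ticks '[[[-6.96, -2.88, 1.2, 0, 0, 0.393], [-13.88, -5.72, 4.56, 0, 0, 0.786], [-13.88, -5.72, 4.56, 0, 0, 0.786], [-13.88, -5.72, 4.56, 0, 0, 0.786], [-13.88, -5.72, 4.56, 0, 0, 0.786], [-13.88, -5.72, 4.56, 0, 0, 0.786], [-13.88, -5.72, 4.56, 0, 0, 0.786], [-13.88, -5.72, 4.56, 0, 0, 0.786], [-13.88, -5.72, 4.56, 0, 0, 0.786]]]' --finger_gap 0.092

```text
t: 1.23
tool_pos: [0.4872, 0.3744, 0.1009]
orientation: [3.142, -0.002, 2.039]
ft_force: [-0.6, 0.2, -0.1]
opening: 0.0923
grip_force: 0.0
```

```bash
python3 - <<'E'
from goal import *
cv2.imwrite("pics/t1.png",r.read_camera("top")[:,:,::-1])
crop("pics/t1.png","pics/t1c.png",160,210,160,120,5)
goal((.4888,.3714,.004),down(2.036))
E
```

```text
d [-0.0038 -0.      0.0971] w [ 0.    -0.002  0.003] n 1.5544329545152162 0.019490347807584157
```

View pics/t1c.png

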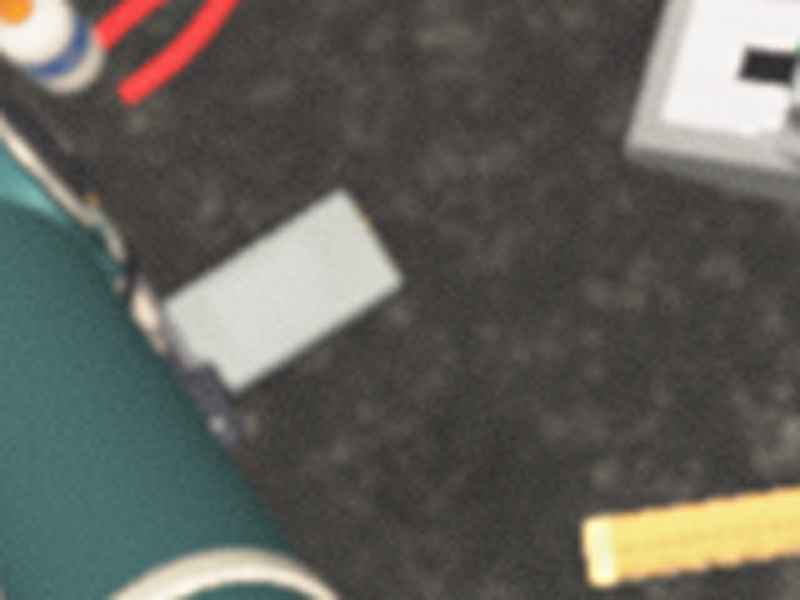

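The hand is above the pack's tail. It straddles the pack between the fingers near (160,310) and (225,420) of the crop and is roughly centred. I'll go down and grip.

In the tool's units: 0.097 m is 3.88, 0.09 m is 3.6.

Emit:
jog_arm --ticks '[[[-0.08, 0, 2, 0, 0, 0], [-0.16, 0, 3.6, 0, 0, 0], [-0.16, 0, 3.88, 0, 0, 0], [-0.16, 0, 3.88, 0, 0, 0], [-0.16, 0, 3.88, 0, 0, 0]]]' --finger_gap 0.092

```text
t: 1.9
tool_pos: [0.4915, 0.37, 0.0056]
orientation: [3.138, -0.001, 2.036]
ft_force: [0.1, -0.1, 0.5]
opening: 0.092
grip_force: 0.0
```

Emit:
jog_arm --ticks '[[[0, 0, 0, 0, 0, 0], [0, 0, 0, 0, 0, 0], [0, 0, 0, 0, 0, 0], [0, 0, 0, 0, 0, 0], [0, 0, 0, 0, 0, 0], [0, 0, 0, 0, 0, 0]]]' --finger_gap 0.04 --grip_force 60

```text
t: 2.65
tool_pos: [0.4912, 0.3691, 0.0041]
orientation: [3.14, -0.0, 2.036]
ft_force: [1.8, 0.6, 4.8]
opening: 0.0619
grip_force: 60.0
```

```bash
cat >> goal.py <<'E'
PSI=-1.981; O=np.array([.5762,-.0008,.092]); s25,c25=np.sin(np.radians(25)),np.cos(np.radians(25))
a=np.array([np.cos(PSI)*c25,np.sin(PSI)*c25,s25]); n=np.array([-s25*np.cos(PSI),-s25*np.sin(PSI),c25]); y=np.cross(n,a)
def bay(x,yy,z): return O+a*x+y*yy+n*z
def RB(tilt=0): return R.from_matrix(np.c_[-a,y,-n])*R.from_euler('y',-tilt)  # tilt>0 leans the body further back
def inbay():
    o=r.observe(); q=o["tool_pos"]-O; F=o["ft_force"]
    print("bay",(q@np.c_[a,y,n]).round(4),"F",(F@np.c_[a,y,n]).round(1),"rot",(R.from_matrix(np.c_[-a,y,-n]).inv()*R.from_euler('xyz',o["orientation"])).as_rotvec().round(3),"t",round(o["t"],2))
E
python3 - <<'E'
from goal import *
print("servo",ray("top",(255,195),.03), "edge of pliers",ray("top",(222,190),.01))
print("tilt check",(RB(.3).as_matrix()[:,2]@a), bay(-.147,0,.014))
goal((.4912,.3691,.16),down(2.036))
goal(bay(-.15,0,.09),RB())
E
```

```text
servo [0.70964572 0.18532341 0.03      ] edge of pliers [0.74579081 0.27923126 0.01      ]
tilt check 0.2955202066613395 [0.63169005 0.12680047 0.04256342]
d [ 0.      0.0002 -0.1559] w [ 0.002 -0.    -0.   ] n 2.4942225645085494 0.008698908954692955
d [-0.2572  0.0439 -0.1061] w [ 0.192 -0.409  0.861] n 4.5069364430988985 5.169843758786516
```

In the tool's units: -0.12 m is -4.8, -0.257 m is -10.28.

Emit:
jog_arm --ticks '[[[0, 0, -1.6, 0, 0, 0], [0, 0, -3.6, 0, 0, 0], [0, 0, -5.2, 0, 0, 0], [-2.4, 0.4, -5.6, 0.05, -0.1, 0.2], [-4.4, 0.8, -5.6, 0.09, -0.2, 0.4], [-6.8, 1.2, -5.2, 0.14, -0.3, 0.6], [-8.8, 1.6, -4.8, 0.17, -0.37, 0.77], [-10.28, 1.76, -4.24, 0.192, -0.409, 0.861], [-10.28, 1.76, -4.24, 0.192, -0.409, 0.861], [-10.28, 1.76, -4.24, 0.192, -0.409, 0.861], [-10.28, 1.76, -4.24, 0.192, -0.409, 0.861]]]'

```text
t: 4.03
tool_pos: [0.6445, 0.1602, 0.1099]
orientation: [-3.14, 0.436, 1.164]
ft_force: [0.5, -0.0, -2.9]
opening: 0.062
grip_force: 60.0
```

```bash
python3 - <<'E'
from goal import *
inbay();goal(bay(-.15,0,.09),RB());o=r.observe();print(o["joint_positions"],o["opening"])
cv2.imwrite("pics/s2.png",r.read_camera("scene")[:,:,::-1])
crop("pics/s2.png","pics/s2c.png",230,140,200,160,4)
E
```

```text
bay [-0.151  -0.0016  0.0901] F [-1.4  0.4 -2.6] rot [ 0.001  0.    -0.003] t 4.03
d [-0.001   0.0016  0.0001] w [-0.001 -0.     0.003] n 0.030036726085762386 0.014637613087830988
[-0.77597682  0.84142444  0.57041798  1.41996517 -0.09553618  1.27149424
 -0.67380518] 0.061979785063144055
```

View pics/s2c.png

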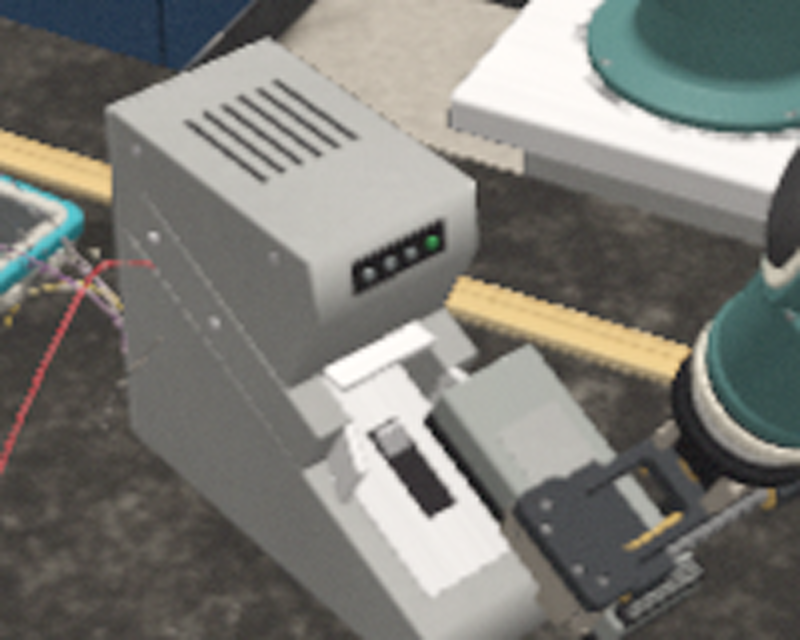

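The pack is held in line with the bay, and its nose top corners are at about (440,412) and (530,345) in the crop. I'll compare those with where they should project.

```bash
python3 - <<'E'
from goal import *; from fit import g
D=g(230,140,4)
for (u,v),P in [((440,412),bay(-.0336,.0294,.120)),((530,345),bay(-.0336,-.0326,.120)),((440,428),bay(-.0336,.0294,.114)),((345,388),bay(.015,.0,.045)),((440,590),bay(-.095,.038,0)),((395,425),bay(-.002,0,.007)),((308,262),bay(-.0118+.0617,.056,.138))]:
    print(np.array(D(u,v)).round(1),proj("scene",P)[0].round(1))
E
```

```text
[339.6 242.6] [339.5 237.1]
[362.1 225.9] [362.4 224.5]
[339.6 246.6] [338.6 238.5]
[315.9 236.6] [326.1 230. ]
[339.6 287.1] [336.3 287.5]
[328.4 245.9] [325.7 244.3]
[306.6 205.1] [307.5 205.6]
```

In the tool's units: 0.078 m is 3.12, 0.074 m is 2.96.

Emit:
jog_arm --ticks '[[[0, 0.04, 1.2, 0, 0, 0], [0, 0.08, 2.4, 0, 0, 0], [0, 0.08, 2.96, 0, 0, 0], [0, 0.08, 3.12, 0, 0, 0], [0, 0.08, 3.12, 0, 0, 0]]]'

```text
t: 4.7
tool_pos: [0.6344, 0.1282, 0.0398]
orientation: [3.141, 0.436, 1.161]
ft_force: [-0.7, 0.1, -3.2]
opening: 0.0617
grip_force: 60.0
```

```bash
python3 - <<'E'
from goal import *
inbay()
cv2.imwrite("pics/s3.png",r.read_camera("scene")[:,:,::-1])
crop("pics/s3.png","pics/s3c.png",280,190,130,110,6)
E
```

```text
bay [-0.1503  0.0019  0.0125] F [-1.2 -0.7 -3. ] rot [-0. -0. -0.] t 4.7
```

View pics/s3c.png

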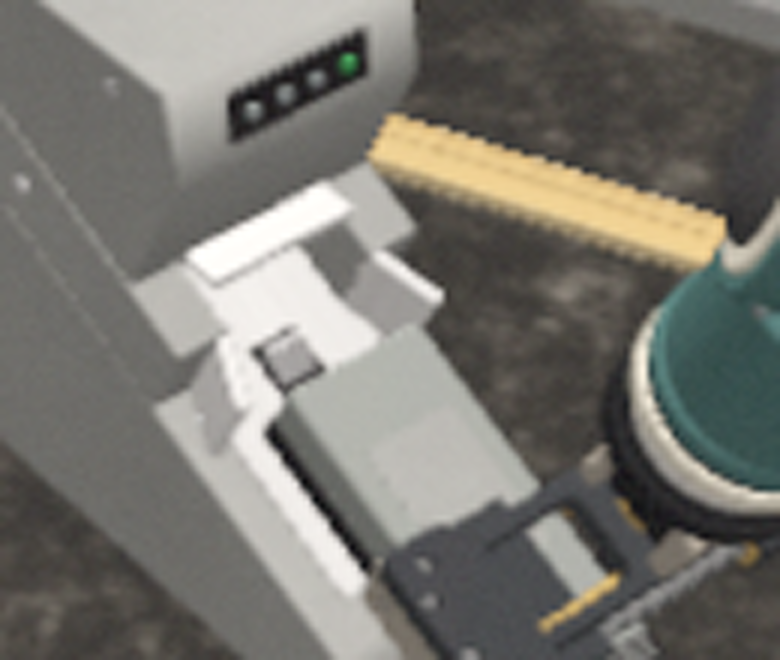

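```bash
python3 - <<'E'
from goal import *
def show(P): return ((proj("scene",P)[0]-(280,190)+.5)*6-.5).round(0)
print("nose L,R",show(bay(-.0329,.0329,.0425)),show(bay(-.0329,-.0291,.0425)))
print("guide top fr R in/out, L in/out",*[show(bay(-.027,k,.038)) for k in(-.04,-.046,.04,.046)],"L bottom",show(bay(-.027,.046,0)))
print("lip",show(bay(.015,.0325,.04)),show(bay(.015,-.0325,.04)),"tooth",show(bay(-.002,.008,.007)),show(bay(-.002,-.008,.007)))
for k in (0,.005): print(show(bay(-.05,0,k)))
print("per 5mm y",show(bay(-.03,.005,0))-show(bay(-.03,0,0)),"x",show(bay(-.025,0,0))-show(bay(-.03,0,0)))
E
```

```text
nose L,R [284. 391.] [417. 316.]
guide top fr R in/out, L in/out [426. 296.] [438. 289.] [255. 392.] [242. 399.] L bottom [213. 446.]
lip [205. 287.] [344. 212.] tooth [260. 337.] [293. 319.]
[348. 440.]
[352. 434.]
per 5mm y [-11.   6.] x [ -8. -11.]
```

The pack's nose corners are at (285,395) and (410,325), and the right guide's end is at (442,292). All are within a few pixels of the prediction, so alignment is good. I'll lower to contact.

In the tool's units: -0.002 m is -0.08, 0.006 m is 0.24.

Emit:
jog_arm --ticks '[[[0, -0.08, 0.12, 0, 0, 0], [0, -0.08, 0.24, 0, 0, 0], [0, -0.08, 0.24, 0, 0, 0]]]'

```text
t: 5.12
tool_pos: [0.631, 0.1264, 0.0338]
orientation: [-3.141, 0.437, 1.161]
ft_force: [-0.0, 1.7, -0.8]
opening: 0.0611
grip_force: 60.0
```

```bash
python3 -c "
from goal import *;inbay()"
```

```text
bay [-0.1502 -0.0005  0.0058] F [-1.7 -0.7 -0.1] rot [ 0.    -0.001 -0.   ] t 5.12
```

Emit:
jog_arm --ticks '[[[0, 0, 0.08, 0, 0, 0], [0, 0, 0.08, 0, 0, 0]]]'

```text
t: 5.38
tool_pos: [0.6311, 0.1265, 0.0334]
orientation: [-3.141, 0.437, 1.161]
ft_force: [-1.4, 4.9, 8.5]
opening: 0.0618
grip_force: 60.0
```

```bash
python3 -c "
from goal import *;inbay()"
```

```text
bay [-0.1504 -0.0005  0.0055] F [ 0.  -3.2  9.4] rot [ 0. -0. -0.] t 5.38
```

Emit:
jog_arm --ticks '[[[-0.2, 0, -0.04, 0, 0, 0], [-0.48, 0, -0.04, 0, 0, 0], [-0.8, 0, -0.04, 0, 0, 0], [-1.12, 0, -0.04, 0, 0, 0], [-1.44, 0, -0.04, 0, 0, 0], [-1.6, 0, -0.04, 0, 0, 0], [-1.6, 0, -0.04, 0, 0, 0]]]'

```text
t: 6.25
tool_pos: [0.6175, 0.093, 0.0507]
orientation: [3.14, 0.435, 1.16]
ft_force: [1.7, 3.8, 4.2]
opening: 0.0615
grip_force: 60.0
```

```bash
python3 -c "
from goal import *;inbay()"
```

```text
bay [-0.1104  0.0005  0.0059] F [-2.   0.   5.5] rot [-0.002  0.001  0.   ] t 6.25
```

Emit:
jog_arm --ticks '[[[-0.32, 0, 0, 0, 0, 0], [-0.64, 0, 0, 0, 0, 0], [-0.96, 0, 0, 0, 0, 0], [-1.2, 0, 0, 0, 0, 0], [-1.2, 0, 0, 0, 0, 0]]]'

```text
t: 6.88
tool_pos: [0.6066, 0.068, 0.0634]
orientation: [3.14, 0.435, 1.16]
ft_force: [1.8, 4.9, 5.4]
opening: 0.0618
grip_force: 60.0
```

```bash
python3 -c "
from goal import *;inbay()"
```

```text
bay [-0.0803  0.0004  0.0059] F [-2.4 -0.3  7.1] rot [-0.001  0.001  0.001] t 6.88
```

In the tool's units: -0.028 m is -1.12, -0.024 m is -0.96.

Emit:
jog_arm --ticks '[[[-0.32, 0, 0, 0, 0, 0], [-0.64, 0, 0, 0, 0, 0], [-0.96, 0, 0, 0, 0, 0], [-1.12, 0, 0, 0, 0, 0], [-1.12, 0, 0, 0, 0, 0]]]'

```text
t: 7.5
tool_pos: [0.5965, 0.045, 0.0751]
orientation: [3.14, 0.435, 1.16]
ft_force: [2.2, 5.1, 5.2]
opening: 0.0615
grip_force: 60.0
```

```bash
python3 -c "
from goal import *;inbay()"
```

```text
bay [-0.0525  0.0003  0.0059] F [-2.8  0.   7. ] rot [-0.001  0.001  0.   ] t 7.5
```

Emit:
jog_arm --ticks '[[[-0.12, 0, 0, 0, 0, 0], [-0.24, 0, 0, 0, 0, 0], [-0.24, 0, 0, 0, 0, 0]]]'

```text
t: 7.88
tool_pos: [0.5945, 0.0406, 0.0774]
orientation: [3.14, 0.435, 1.161]
ft_force: [3.0, 5.0, 3.9]
opening: 0.0616
grip_force: 60.0
```

```bash
python3 - <<'E'
from goal import *
inbay()
cv2.imwrite("pics/s4.png",r.read_camera("scene")[:,:,::-1])
crop("pics/s4.png","pics/s4c.png",280,190,130,110,6)
E
```

```text
bay [-0.0472  0.0003  0.0059] F [-3.6  0.7  5.9] rot [-0.001  0.002 -0.   ] t 7.88
```

View pics/s4c.png

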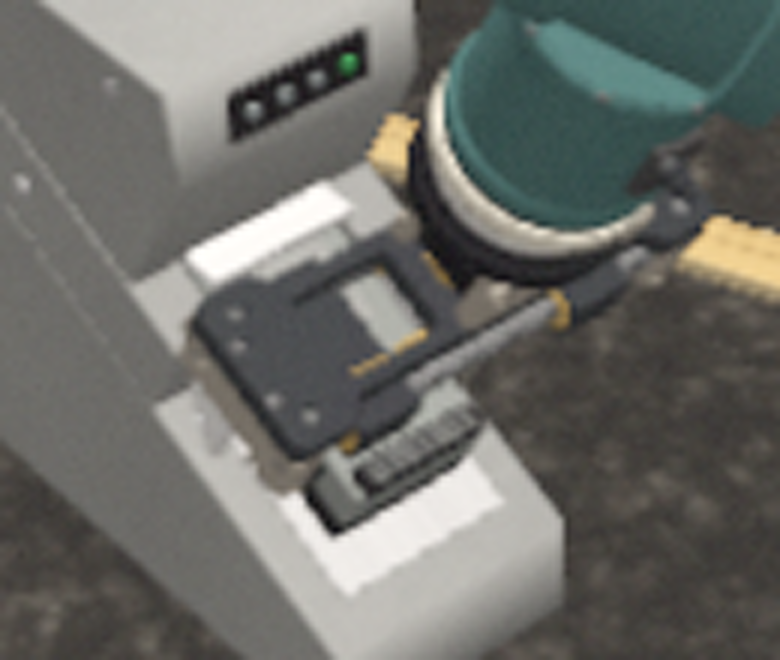

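The pack is in under the roof lip. Its tail's ridge corners are at about (338,533) and (482,425), and the finger is just short of the left guide at (215,430).

```bash
python3 - <<'E'
from goal import *
def show(P): return ((proj("scene",P)[0]-(280,190)+.5)*6-.5).round(0)
for x in(-.085,-.08,-.075): print(x,show(bay(x,.031,.04)),show(bay(x,.031,0.01)),show(bay(x,-.031,.04)))
E
```

```text
-0.085 [373. 510.] [347. 545.] [504. 432.]
-0.08 [365. 498.] [339. 533.] [496. 421.]
-0.075 [356. 487.] [331. 522.] [488. 409.]
```

Emit:
jog_arm --ticks '[[[-0.08, 0, 0, 0, 0, 0], [-0.16, 0, 0, 0, 0, 0], [-0.16, 0, 0, 0, 0, 0], [-0.16, 0, 0, 0, 0, 0]]]'

```text
t: 8.43
tool_pos: [0.5933, 0.038, 0.0787]
orientation: [3.14, 0.434, 1.162]
ft_force: [2.5, 7.3, 1.9]
opening: 0.0617
grip_force: 60.0
```

```bash
python3 -c "
from goal import *;inbay()"
```

```text
bay [-0.0441  0.0002  0.0059] F [-6.1 -0.7  5. ] rot [-0.002  0.003 -0.001] t 8.43
```

Emit:
jog_arm --ticks '[[[0.12, 0, 0, 0, 0, 0], [0.24, 0, 0, 0, 0, 0], [0.32, 0, 0, 0, 0, 0], [0.32, 0, 0, 0, 0, 0]]]'

```text
t: 8.93
tool_pos: [0.5955, 0.0409, 0.0771]
orientation: [3.14, 0.439, 1.159]
ft_force: [-0.3, 1.2, 10.6]
opening: 0.0611
grip_force: 60.0
```

```bash
python3 -c "
from goal import *;inbay()"
```

```text
bay [-0.048   0.0011  0.0059] F [ 3.6 -0.8 10. ] rot [-0.001 -0.002  0.002] t 8.93
```

Emit:
jog_arm --ticks '[[[0.12, 0, 0, 0, 0, 0], [0.12, 0, 0, 0, 0, 0], [0.12, 0, 0, 0, 0, 0]]]'

```text
t: 9.3
tool_pos: [0.5968, 0.0433, 0.0758]
orientation: [3.139, 0.439, 1.159]
ft_force: [0.8, 0.5, 9.9]
opening: 0.0619
grip_force: 60.0
```

```bash
python3 -c "
from goal import *;inbay()"
```

```text
bay [-0.051   0.0013  0.0059] F [3.5 0.5 9.2] rot [-0.001 -0.002  0.002] t 9.3
```

Emit:
jog_arm --ticks '[[[-0.2, 0, 0, 0, 0, 0], [-0.2, 0, 0, 0, 0, 0]]]'

```text
t: 9.55
tool_pos: [0.5954, 0.0415, 0.0769]
orientation: [3.139, 0.435, 1.16]
ft_force: [2.9, 5.2, 4.3]
opening: 0.0615
grip_force: 60.0
```

```bash
python3 -c "
from goal import *;inbay()"
```

```text
bay [-0.0485  0.0007  0.0059] F [-3.6  0.5  6.4] rot [-0.002  0.001  0.001] t 9.55
```

Emit:
jog_arm --ticks '[[[0.12, 0, 0, 0, 0, 0], [0.24, 0, 0, 0, 0, 0], [0.32, 0, 0, 0, 0, 0], [0.32, 0, 0, 0, 0, 0]]]'

```text
t: 10.05
tool_pos: [0.5972, 0.0445, 0.0752]
orientation: [3.14, 0.441, 1.158]
ft_force: [-1.5, -1.1, 13.9]
opening: 0.0617
grip_force: 60.0
```

```bash
python3 -c "
from goal import *;inbay()"
```

```text
bay [-0.0523  0.0012  0.0059] F [ 7.3 -1.  11.9] rot [-0.    -0.005  0.002] t 10.05
```

Emit:
jog_arm --ticks '[[[0.08, 0, 0, 0, 0, 0], [0.08, 0, 0, 0, 0, 0], [0.08, 0, 0, 0, 0, 0]]]'

```text
t: 10.42
tool_pos: [0.5972, 0.0445, 0.0752]
orientation: [3.141, 0.444, 1.157]
ft_force: [-4.8, -3.6, 18.5]
opening: 0.0617
grip_force: 60.0
```

```bash
python3 -c "
from goal import *;inbay()"
```

```text
bay [-0.0523  0.0012  0.0059] F [12.5 -3.  14.6] rot [ 0.001 -0.007  0.003] t 10.43
```

The pull-back test gives 12.5 N with no movement, so the safety catch holds. It also shows the bay is about 4 mm further out along -x than my fit. Next I relax, release and retract.

```bash
sed -i 's/^def bay(/O=O-.004*np.array([np.cos(PSI),np.sin(PSI),0])\ndef bay(/' goal.py
```

Emit:
jog_arm --ticks '[[[-0.16, 0, 0, 0, 0, 0], [-0.24, 0, -0.04, 0, 0, 0], [-0.24, 0, -0.04, 0, 0, 0]]]'

```text
t: 10.8
tool_pos: [0.596, 0.0441, 0.0756]
orientation: [3.141, 0.438, 1.16]
ft_force: [2.1, 0.9, 4.0]
opening: 0.0618
grip_force: 60.0
```

Emit:
jog_arm --ticks '[[[0, 0, 0, 0, 0, 0], [0, 0, 0, 0, 0, 0], [0, 0, 0, 0, 0, 0], [0, 0, 0, 0, 0, 0]]]' --finger_gap 0.092

```text
t: 11.3
tool_pos: [0.5952, 0.0444, 0.0749]
orientation: [-3.141, 0.438, 1.16]
ft_force: [-1.0, 0.3, 0.2]
opening: 0.0917
grip_force: 0.0
```

Emit:
jog_arm --ticks '[[[0, 0, -1.2, 0, 0, 0], [0, 0, -2.8, 0, 0, 0], [0, 0, -3.2, 0, 0, 0], [1.6, 0, -3.6, 0, 0, 0], [1.6, 0, -3.6, 0, 0, 0]]]'

```text
t: 11.92
tool_pos: [0.6249, 0.1161, 0.1375]
orientation: [-3.139, 0.437, 1.166]
ft_force: [-0.4, -0.3, -0.8]
opening: 0.0919
grip_force: 0.0
```

```bash
python3 - <<'E'
from goal import *
inbay(); goal(bay(-.105,.0005,.06),RB(.26)); goal(bay(-.105,.0005,.016),RB(.26))
cv2.imwrite("pics/s5.png",r.read_camera("scene")[:,:,::-1])
crop("pics/s5.png","pics/s5c.png",280,190,130,110,6)
E
```

```text
bay [-0.0919 -0.002   0.0931] F [ 0.1 -0.2 -0.9] rot [ 0.001 -0.001 -0.005] t 11.93
d [0.0131 0.0025 0.0331] w [-0.    -0.259  0.005] n 0.5710901316578091 1.377777071792986
d [0.0132 0.0026 0.0771] w [-0.    -0.259  0.005] n 1.252032397269785 1.377777071792986
```

View pics/s5c.png

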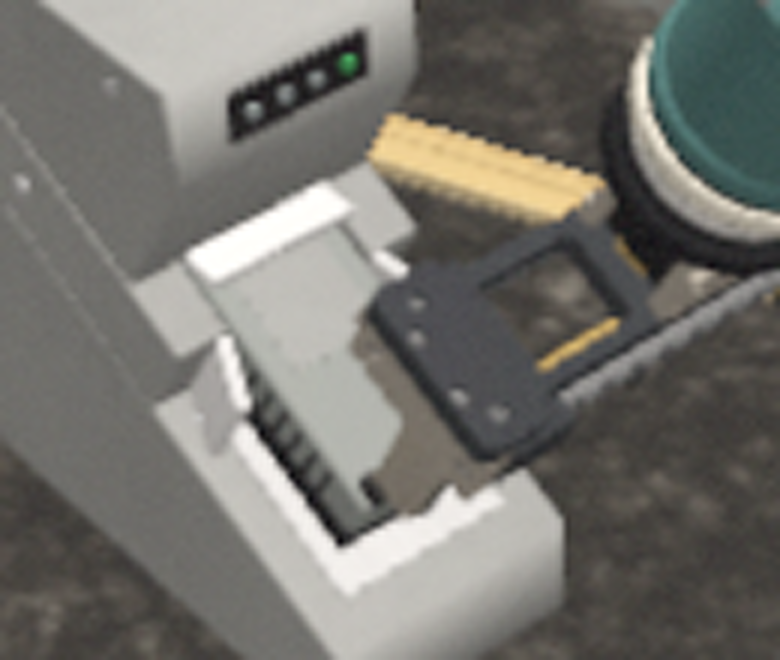

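The pack stays latched on its own, with its tail bottom corner at (345,545), which matches tail x = -81 mm. Next I close the fingers, tilt the hand and come down behind the tail.

The rows are not in the units I measure in: shifts go in units of 25 mm. I convert before sending: 0.033 m is 1.32, 0.02 m is 0.8.

Emit:
jog_arm --ticks '[[[0.52, 0.1, 0.4, 0, -0.13, 0], [0.64, 0.1, 0.8, 0, -0.259, 0.005], [0.52, 0.1, 1.32, 0, -0.259, 0.005], [0.52, 0.1, 1.32, 0, -0.259, 0.005], [0.52, 0.1, 1.32, 0, -0.259, 0.005]]]' --finger_gap 0 --grip_force 20

```text
t: 12.6
tool_pos: [0.627, 0.1079, 0.1061]
orientation: [3.136, 0.695, 1.15]
ft_force: [0.4, 0.3, -0.2]
opening: 0.0441
grip_force: 0.0
```

```bash
python3 - <<'E'
from goal import *
inbay(); goal(bay(-.105,.0005,.016),RB(.26))
E
```

```text
bay [-0.0991  0.0033  0.0618] F [-0.5  0.3 -0. ] rot [ 0.001 -0.258  0.008] t 12.6
d [ 0.0173 -0.0029  0.0427] w [-0.002 -0.002 -0.008] n 0.7395631855048714 0.045796552529641724
```

In the tool's units: 0.043 m is 1.72, 0.017 m is 0.68.

Emit:
jog_arm --ticks '[[[0.68, -0.12, 0.4, 0, 0, -0.008], [0.68, -0.12, 1.2, 0, 0, -0.008], [0.68, -0.12, 1.72, 0, 0, -0.008], [0.68, -0.12, 1.72, 0, 0, -0.008], [0.68, -0.12, 1.72, 0, 0, -0.008]]]'

```text
t: 13.22
tool_pos: [0.6186, 0.098, 0.0607]
orientation: [-3.139, 0.696, 1.164]
ft_force: [0.3, -0.4, 0.6]
opening: 0.0002
grip_force: 0.0
```

```bash
python3 - <<'E'
from goal import *
inbay(); goal(bay(-.03,.0005,.016),RB(.26)); goal(bay(-.0057,.0005,.016),RB(.26));print(r.observe()["opening"],r.observe()["joint_positions"])
E
```

```text
bay [-0.1071 -0.0005  0.0154] F [0.4 0.5 0.4] rot [ 0.001 -0.259 -0.003] t 13.22
d [-0.0747  0.0008  0.0192] w [-0.001 -0.001  0.003] n 1.2333486844559234 0.016248309848747547
d [-0.0981  0.0007  0.0254] w [-0.001 -0.001  0.003] n 1.6221140747226825 0.016248309848747547
0.00022182632059462845 [-0.80149585  0.98489336  0.61385968  1.43067085  0.00667091  1.32012709
 -0.71074978]
```

In the tool's units: -0.075 m is -3, -0.068 m is -2.72.

Emit:
jog_arm --ticks '[[[-0.4, 0, 0.1, 0, 0, 0], [-0.76, 0.04, 0.2, 0, 0, 0], [-1.16, 0.04, 0.3, 0, 0, 0], [-1.56, 0.04, 0.4, 0, 0, 0], [-1.92, 0.04, 0.5, 0, 0, 0], [-2.32, 0.04, 0.6, 0, 0, 0], [-2.72, 0.04, 0.7, 0, 0, 0], [-3, 0.04, 0.76, 0, 0, 0], [-3, 0.04, 0.76, 0, 0, 0]]]'

```text
t: 14.35
tool_pos: [0.5911, 0.0321, 0.0945]
orientation: [-3.138, 0.698, 1.163]
ft_force: [0.2, 1.3, 0.3]
opening: 0.0005
grip_force: 0.4
```

```bash
python3 - <<'E'
from goal import *
inbay(); goal(bay(-.0057,.0005,.016),RB(.26))
cv2.imwrite("pics/s6.png",r.read_camera("scene")[:,:,::-1])
crop("pics/s6.png","pics/s6c.png",280,190,130,110,6)
E
```

```text
bay [-0.028   0.0005  0.0158] F [-1.  -0.3  0.8] rot [ 0.002 -0.261 -0.002] t 14.35
d [-0.0216 -0.0001  0.0056] w [-0.002  0.001  0.002] n 0.3572316059301163 0.016481762023104262
```

View pics/s6c.png

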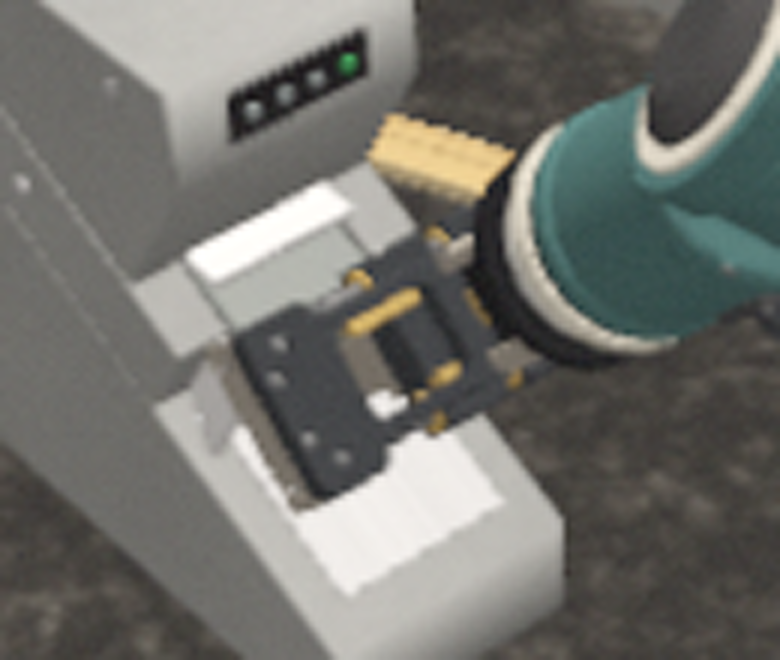

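The hand is behind the pack's tail and the pack is moving in, with clearance to the guides and hood. I'll push on home in small steps.

In the tool's units: -0.012 m is -0.48, -0.008 m is -0.32.

Emit:
jog_arm --ticks '[[[-0.16, 0, 0.04, 0, 0, 0], [-0.32, 0, 0.08, 0, 0, 0], [-0.48, 0, 0.12, 0, 0, 0], [-0.48, 0, 0.12, 0, 0, 0]]]'

```text
t: 14.9
tool_pos: [0.5872, 0.0244, 0.0982]
orientation: [-3.137, 0.694, 1.166]
ft_force: [2.4, 5.5, -5.3]
opening: 0.0007
grip_force: 3.4
```

```bash
python3 -c "
from goal import *;inbay()"
```

```text
bay [-0.0186  0.      0.0156] F [-7.7 -0.  -2.2] rot [ 0.001 -0.257 -0.004] t 14.9
```

Emit:
jog_arm --ticks '[[[-0.12, 0, 0.04, 0, 0, 0], [-0.24, 0, 0.06, 0, 0, 0], [-0.24, 0, 0.06, 0, 0, 0]]]'

```text
t: 15.28
tool_pos: [0.5853, 0.0204, 0.1002]
orientation: [-3.137, 0.692, 1.167]
ft_force: [2.6, 5.1, -7.7]
opening: 0.0003
grip_force: 4.6
```

```bash
python3 -c "
from goal import *;inbay()"
```

```text
bay [-0.0138 -0.0002  0.0155] F [-8.5  0.4 -4.5] rot [ 0.001 -0.255 -0.005] t 15.28
```

Emit:
jog_arm --ticks '[[[-0.08, 0, 0.02, 0, 0, 0], [-0.16, 0, 0.04, 0, 0, 0], [-0.16, 0, 0.04, 0, 0, 0]]]'

```text
t: 15.65
tool_pos: [0.5838, 0.0174, 0.1017]
orientation: [-3.137, 0.691, 1.168]
ft_force: [3.0, 6.6, -8.6]
opening: 0.0005
grip_force: 5.0
```

```bash
python3 -c "
from goal import *;inbay()"
```

```text
bay [-0.0101 -0.0003  0.0154] F [-10.2   0.1  -4.7] rot [ 0.001 -0.255 -0.005] t 15.65
```

Emit:
jog_arm --ticks '[[[-0.08, 0, 0.02, 0, 0, 0], [-0.16, 0, 0.04, 0, 0, 0], [-0.16, 0, 0.04, 0, 0, 0]]]'

```text
t: 16.02
tool_pos: [0.5819, 0.0132, 0.1036]
orientation: [-3.136, 0.693, 1.167]
ft_force: [3.4, 4.8, -8.8]
opening: 0.0001
grip_force: 4.3
```

```bash
python3 -c "
from goal import *;inbay()"
```

```text
bay [-0.0052 -0.0004  0.0152] F [-8.9  1.2 -5.5] rot [ 0.002 -0.256 -0.005] t 16.02
```

Emit:
jog_arm --ticks '[[[-0.08, 0, 0.02, 0, 0, 0], [-0.12, 0, 0.032, 0, 0, 0], [-0.12, 0, 0.032, 0, 0, 0]]]'

```text
t: 16.4
tool_pos: [0.5817, 0.0128, 0.1039]
orientation: [-3.137, 0.689, 1.169]
ft_force: [3.7, 8.2, -11.8]
opening: 0.0004
grip_force: 6.6
```

```bash
python3 -c "
from goal import *;inbay()"
```

```text
bay [-0.0046 -0.0004  0.0153] F [-13.1   0.2  -6.9] rot [ 0.    -0.252 -0.006] t 16.4
```

Emit:
jog_arm --ticks '[[[-0.08, 0, 0.02, 0, 0, 0], [-0.16, 0, 0.04, 0, 0, 0], [-0.16, 0, 0.04, 0, 0, 0]]]'

```text
t: 16.77
tool_pos: [0.5816, 0.0125, 0.1042]
orientation: [-3.138, 0.683, 1.171]
ft_force: [7.4, 12.7, -16.2]
opening: 0.0003
grip_force: 10.0
```

```bash
python3 -c "
from goal import *;inbay()"
```

```text
bay [-0.0042 -0.0004  0.0154] F [-20.1   1.7  -8.5] rot [-0.002 -0.246 -0.009] t 16.77
```

Emit:
jog_arm --ticks '[[[0.16, 0, -0.04, 0, 0, 0], [0.8, 0, -0.2, 0, 0, 0], [2, 0, -0.8, 0, 0, 0], [3.2, 0, -2, 0, 0, 0], [3.2, 0, -4, 0, 0, 0], [3.2, 0, -4, 0, 0, 0], [3.2, 0, -4, 0, 0, 0]]]'

```text
t: 17.65
tool_pos: [0.6285, 0.1183, 0.134]
orientation: [-3.137, 0.7, 1.163]
ft_force: [0.5, 0.5, 0.9]
opening: 0.0003
grip_force: 0.0
```

```bash
python3 - <<'E'
from goal import *
inbay()
cv2.imwrite("pics/s7.png",r.read_camera("scene")[:,:,::-1])
crop("pics/s7.png","pics/s7c.png",290,200,100,75,8)
def show(P): return ((proj("scene",P)[0]-(290,200)+.5)*8-.5).round(0)
for x in(-.014,-.005,0,.005): print(x,show(bay(x,.031,.04)),show(bay(x,-.031,.04)),show(bay(x,0,.007)))
E
```

```text
bay [-0.0965  0.0004  0.0913] F [-0.2  0.3  1.1] rot [ 0.003 -0.263 -0.001] t 17.65
-0.014 [270. 394.] [447. 296.] [324. 400.]
-0.005 [251. 367.] [427. 270.] [305. 374.]
0 [240. 352.] [416. 255.] [294. 359.]
0.005 [229. 338.] [406. 241.] [284. 345.]
```

View pics/s7c.png

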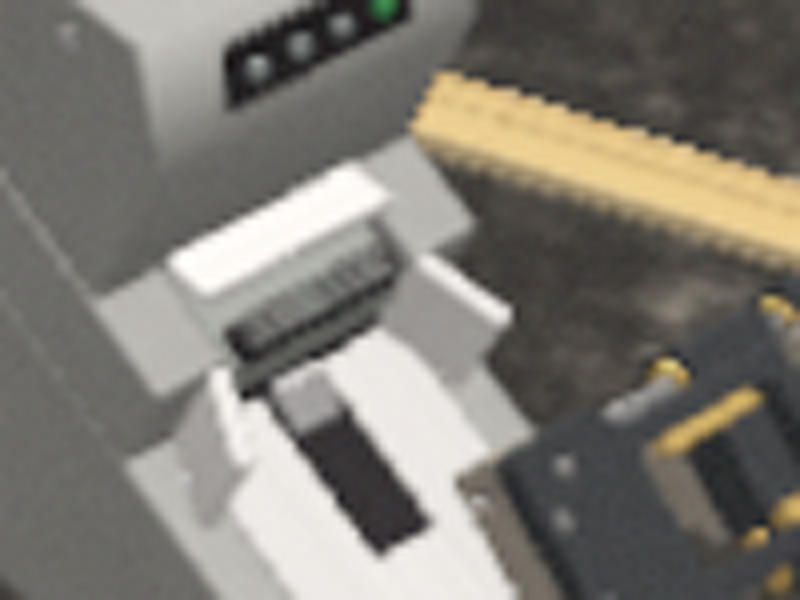

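The end stop was felt at 20 N. The picture shows the pack under the lip with its tail face at about (320,360) and the pale tooth up right behind it at (305,395). The hand is clear, so I'll hand in.

```bash
python3 -c "
from bench import r;print(r.sign_off())"
```

```text
the job is handed in; nothing more can be done
None
```

The pack is in the bay, pushed to the end stop (20 N felt) with the pawl seen up behind its tail and the hand clear; I handed the job in at about 18 s with no verdict shown, and I viewed 12 pictures, over the limit of 10.

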